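# Set the drying cabinet's door ajar on its stay

## Task

The little drying cabinet's door is hanging loose with its stay bar lying beside the peg. Take the stay by its red ball, draw the door open with it and drop the second hole from the ball over the brass peg on the roof, the bar lying down flat on the peg's foot, so that the door is held ajar for airing; then let go. Leave everything else standing as it is.

Things in the scene. Friction and masses are not known exactly. Their poses are not given: they have to be found in the camera images.
- cabinet: White heated bench drying cabinet with a clear door, case 240 deep x 280 wide x 175 mm high, fixed. Origin: centre of its underside; -x is its front (towards the robot), +y its left as seen by the robot. Two posts on the roof carry a grey gallery shelf over its rear half, on which a tissue roll and a bottle stand.
- shelf_edge (a point): Middle of the lower front edge of the gallery shelf: cabinet frame x = +24, y = 0, z = 369 mm; the shelf is 280 mm wide, 136 mm deep, 12 mm thick. It is 145 mm above the resting ball's centre, which starts about below this edge (13 mm in front to 26 mm behind): a gripper pointing straight down strikes it; lean it back 28 to 40 degrees towards the cabinet's front.
- peg_foot (a point): Brass peg upright on the cabinet's roof, 7 mm in diameter with a round tip, 14 mm tall. This point is on its axis, at the top of its 16 mm wide foot (190 mm above the worktop), where the underside of the hooked bar lies. In the cabinet's frame it is at x = -77, y = -2 mm. Its axes are the cabinet's.
- door_hinge (a point): A point on the door's upright hinge line, at the cabinet's front left corner (cabinet frame x = -127, y = +138 mm), at the height of the bar's underside. Its axes turn with the door: -y runs along the door to its free edge, 272 mm away. Fixed point; the door is 14 mm thick and its top is 174 mm above the worktop.
- stay_pin (a point): The pin on the door's top edge about which the stay swivels and rocks, at the height of the bar's underside; 150 mm along the door from the hinge line. Its axes are the door's.
- ball (a point): Centre of the red ball knob (22 mm in diameter) at the free end of the stay. It stands on an 8 mm stem, its centre 30 mm above the bar's top face (34 mm above its underside) and 185 mm along the bar from the pin. x axis along the bar away from the pin, z up when the bar lies flat.
- hole2 (a point): Centre, at the underside of the bar, of the second hole from the ball, 120 mm from the pin. The stay is a flat steel bar 22 mm wide, 4 mm thick, with five 10 mm holes at 51, 74, 97, 120 and 143 mm from the pin. x along the bar away from the pin.
- door (a joint): Opening of the door in rad, 0 shut, growing as its free edge comes out towards the robot (clockwise from above); range 0 to 1.2. A light steady hinge friction (0.08 N m) leaves it where it is put. With the second hole on the peg it reads about 0.49.
- stay_swivel (a joint): Swivel of the stay on the door's top, rad: 0 when the bar stands square to the door (pointing back over the roof), positive counterclockwise from above. Moves freely.
- stay (a joint): Rocking of the bar up from level, rad: 0 when it lies flat (its stop, at the height of the peg's foot), growing as the ball end is lifted; it falls back by its own weight (bar about 0.11 kg).
- tissue_roll: White tissue roll standing on the gallery shelf, 117 mm in diameter, 111 mm tall; origin under its centre.
- redcap_bottle: White bottle with a red and blue cap on the gallery shelf, 54 mm in diameter, 126 mm tall; origin under its centre.
- the_meter: Dark hand-held meter lying on the worktop, 150 x 68 x 32 mm; origin under its centre.
- wash_bottle: Clear wash bottle with a spout, 69 mm in diameter, 234 mm tall; origin under its centre.
- jar_indicator: White jar with a red lid, 52 mm in diameter, 60 mm tall; origin under its centre.
- vial_buffer: Jar with a yellow lid, 45 mm in diameter, 80 mm tall; origin under its centre.
- teal_bottle: Teal bottle with a white cap, 70 mm in diameter, 168 mm tall; origin under its centre.

How it is judged:
By the outcome, as a careful person would: the job done as asked, in the order asked, and still so for the second after the job is handed in, with the robot touching nothing.
It also fails if it takes over 42 s, if anything falls off the work surface, if the arm or the gripper's body presses on something with over 40 N, if the wrist force passes 120 N, or if a joint passes its speed limit or range.

## Robot

A 6-joint arm with a two-finger parallel gripper is mounted at the origin on a cart in front of the work surface, level with it; the furniture and walls round the work are solid. World frame = base frame: x ahead of the robot, y to its left, z up, the work surface at z = 0. Lengths are in m, angles in degrees, forces in N, time in s.
With the tool pointing down it reaches from about 0.35 to 0.875 m from the base axis. Payload 4.2 kg.
Tool frame: the origin (TCP) lies midway between the tips of the shut fingers; the grasp point (between the pads) lies 19 mm behind it; z points along the fingers, y is the line along which they close (so a half turn about z gives the same grasp; the last joint's range is limited). The gripper opens to 87 mm and grips with 3 to 60 N. Pads are 19 mm wide; open, the fingers measure 117 mm over their backs; the gripper's body (75 mm by 190 mm) begins 51 mm behind the grasp point.
Start: joints at [-56.402, 22.042, 0.453, 0, -68.411, -14.817], TCP at [0.201, -0.592, 0.223] pointing down, gripper open.
Joint ranges: [-179.83, 179.83], [-69.29, 118.12], [-61.27, 80.66], [-181.25, 117.63], [-171.15, -9.14], [-177.46, 177.46]. Speed limits (degrees/s): [159.86, 159.86, 180, 180, 180, 180].

## Interface

Orientations are given as a 3x3 rotation matrix whose columns are the frame's x, y, z axes.
In Python, from station import r gives the robot as it stands.
- The arm moves only by the tool steer_hand, called after "Emit:" as name(argument=value, ...), one argument or row to a line, values as JSON. Schema: {"type":"object","properties":{"plan":{"type":"array","items":{"type":"array","items":{"type":"array","items":{"type":"number"},"minItems":7,"maxItems":7},"minItems":1,"maxItems":8},"minItems":1,"maxItems":1},"only":{"type":"string"},"quiet":{"type":"boolean"},"lines":{"type":"string"}},"required":["plan"],"additionalProperties":false}. plan is a list that holds a single list of rows (three levels of brackets), with 1 to 8 rows, each of 7 numbers: the opening from 0.0 (shut) to 1.0 (fully open), then dx, dy, dz in units of 20 mm, then a rotation vector rx, ry, rz in units of 10 degrees; each row is the pose to reach, as a shift and turn from the pose commanded when the call began, along the tool's axes at that moment; what a row does not reach only later rows make up. A row lasts 1/10 s, in which the tool goes at most 0.05 m and 8.59 degrees, less where a joint would pass 70% of its speed; a pose out of reach is approached as far as the arm can. The fingers move at their own pace and stop on an object; the grip force is fixed at half the most. Time passes only in rows, so rows that do not move let the fingers close. The tool returns the time, the measured TCP pose, the force, the opening and the grip force at its end. only (a regular expression) keeps the lines of the reply that match it, lines (a string "A,B") keeps lines A to B, and quiet returns only ok. Input that does not fit is refused with a message, and nothing moves.
- r.sense(): the state, without advancing time (a new reading comes with each control period).
- r.capture(name): name is "scene" or "top" or "wrist"; returns a dict with "pixels" (480x640x3 uint8, red, green, blue), "z_map" (480x640 float32, m along the optical axis (not along the pixel's ray), 0 where there is no reading), "K" (3x3 intrinsics, pixels), "distortion" ([k1, k2, p1, p2, k3] as OpenCV has them; the pictures are not rectified), "world_from_camera" (4x4, takes a point from camera to world coordinates). Camera axes: x right, y up, looking along -z (the intrinsics and any distortion apply to the point x, -y, -z); pixel columns grow to the right and rows downward; lengths in m; the calibration is good to about 2 mm. A picture is of the moment at which its call begins.
- r.finish_job(): hands the job in; it is judged then, once.
The state is a dict: "time_s": time; "joints": joint angles; "joint_velocities": joint speeds; "effort": joint torques, N m; "tcp_pos": TCP position; "ee_rot": TCP orientation; "wrist_force": force on the tool from outside, world axes, zero at the start; "moment": the same for the moment, N m; "gripper_width": opening from 0.0 (shut) to 1.0 (fully open); "gripper_force": force on a finger pad.
Only numpy, scipy, OpenCV 4.12 (cv2) and the standard library are available. Lean on these libraries where they do the work, as an engineer would, in place of code of your own. Each camera call takes 0.05 s, during which the arm holds its last target. There are 200 camera calls.

## Working session

There is one attempt and no reset: what is moved stays moved. The work goes in short steps, Python scripts to look and compute and a tool call to move; the robot and the scene stay as the last step left them, time stands still between calls to the robot, and variables do not carry over. Pictures are saved under pics/ and viewed, at most 10 in all, crops included, and the job is handed in when it is done.

```bash
ls; mkdir -p pics; python3 - <<'E'
from station import r
import cv2,numpy as np
a=[]
for n in("scene","top"):
    c=r.capture(n); np.savez("/tmp/"+n+".npz",**c)
    cv2.imwrite(f"pics/{n}0.png",c["pixels"][...,::-1]); print(n,c["K"].tolist(),c["distortion"],c["world_from_camera"].round(3).tolist())
E
```

```text
pics
station.py
scene [[611.1135144311055, 0.0, 316.8131626810241], [0.0, 611.1135144311055, 235.51623581159356], [0.0, 0.0, 1.0]] [-0.0874561  0.         0.         0.         0.       ] [[-0.846, 0.403, -0.35, 0.01], [-0.534, -0.653, 0.537, 0.851], [-0.012, 0.641, 0.768, 1.501], [0.0, 0.0, 0.0, 1.0]]
top [[585.9959180972386, 0.0, 322.1961725938605], [0.0, 585.9959180972386, 244.44438199286927], [0.0, 0.0, 1.0]] [0.06064544 0.         0.         0.         0.        ] [[-0.108, 0.971, -0.212, 0.284], [-0.994, -0.105, 0.025, 0.002], [0.003, 0.213, 0.977, 1.604], [0.0, 0.0, 0.0, 1.0]]
```

View pics/scene0.png

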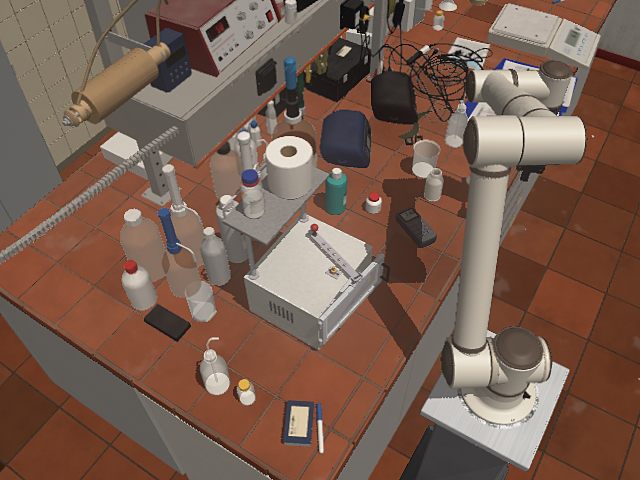

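View pics/top0.png

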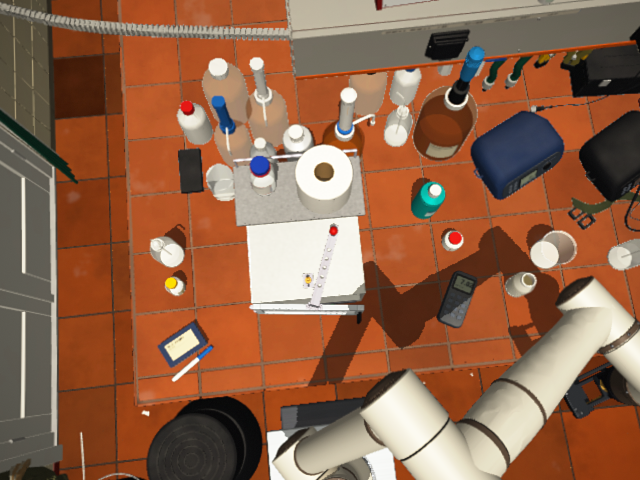

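The scene view shows the ball at (314,228) and the peg near (333,270). In the top view the ball is at (333,230), the peg at (307,280), and the white roof is framed by about (248,222)–(365,305).

```bash
cat > h.py <<'E'
import numpy as np,cv2
def ray(c,uv):
    p=cv2.undistortPoints(np.array([[uv]],float),c["K"],c["distortion"])[0,0]
    T=c["world_from_camera"]; d=T[:3,:3]@np.array([p[0],-p[1],-1]); return T[:3,3],d/np.linalg.norm(d)
def onz(c,uv,z):
    o,d=ray(c,uv); return o+d*(z-o[2])/d[2]
def tri(r1,r2):
    A=np.stack([r1[1],-r2[1]],1); s=np.linalg.lstsq(A,r2[0]-r1[0],rcond=None)[0]
    a=r1[0]+s[0]*r1[1]; b=r2[0]+s[1]*r2[1]; return (a+b)/2,np.linalg.norm(a-b)
def blob(c,kind,box):
    h=cv2.cvtColor(c["pixels"],cv2.COLOR_RGB2HSV).astype(int); H,S,V=h[...,0],h[...,1],h[...,2]
    m={"red":((H<6)|(H>172))&(S>150)&(V>80),"brass":(H>12)&(H<32)&(S>90)&(V>60)}[kind]
    x0,y0,x1,y1=box; k=np.zeros(m.shape,bool);k[y0:y1,x0:x1]=1; m&=k
    n,l,st,ce=cv2.connectedComponentsWithStats(m.astype(np.uint8))
    i=1+np.argmax(st[1:,4]); return ce[i],st[i]
E
python3 - <<'E'
from h import *
s=dict(np.load("/tmp/scene.npz"));t=dict(np.load("/tmp/top.npz"))
for k,bs,bt in(("red",(300,215,328,242),(322,218,345,242)),("brass",(320,260,348,282),(298,270,316,292))):
    a,sa=blob(s,k,bs);b,sb=blob(t,k,bt);print(k,a,sa,b,sb,tri(ray(s,a),ray(t,b)),onz(t,b,.225 if k=="red" else .19))
# roof outline in top view: low saturation bright
P=t["pixels"].astype(int);m=((P.min(2)>190)).astype(np.uint8);k=np.zeros_like(m);k[224:302,240:370]=1;m&=k
for row in(235,250,265,280,290):
    c=np.flatnonzero(m[row]); print(row,c[0],c[-1],onz(t,(c[0]-.5,row),.175)[:2],onz(t,(c[-1]+.5,row),.175)[:2])
for col in(260,275,290,340,350):
    c=np.flatnonzero(m[:,col]); print(col,c[-1],onz(t,(col,c[-1]+.5),.175)[:2])
cv2.imwrite("pics/zoom.png",np.hstack([cv2.resize(t["pixels"][200:330,235:385],None,fx=3,fy=3,interpolation=2),cv2.resize(s["pixels"][195:325,270:380],None,fx=3,fy=3,interpolation=2)])[...,::-1])
E
```

```text
red [314.31428571 226.88571429] [311 224   7   7  35] [332.95918367 230.32653061] [330 227   7   8  49] (array([ 0.61389005, -0.06396061,  0.22529521]), np.float64(0.0012671339019793208)) [ 0.61457769 -0.06377688  0.225     ]
brass [333.38235294 270.17647059] [331 266   6   9  34] [307.57575758 279.75757576] [305 277   6   7  33] (array([0.50685878, 0.0098334 , 0.18587836]), np.float64(0.00047307473510020497)) [0.5064363  0.00988553 0.19      ]
235 247 359 [0.63774243 0.15021674] [ 0.60748793 -0.13088651]
250 248 360 [0.59926733 0.1508289 ] [ 0.56913284 -0.1287138 ]
265 249 362 [0.56121785 0.15141961] [ 0.53094333 -0.12901898]
280 250 363 [0.52359587 0.15198909] [ 0.49345229 -0.12686629]
290 251 355 [0.49866445 0.1515469 ] [ 0.47096672 -0.10431134]
260 301 [0.46801964 0.13082022]
275 300 [0.46648941 0.09425717]
290 299 [0.4649669  0.05763342]
340 294 [ 0.46402076 -0.06524432]
350 293 [ 0.4638446  -0.08988081]
```

View pics/zoom.png

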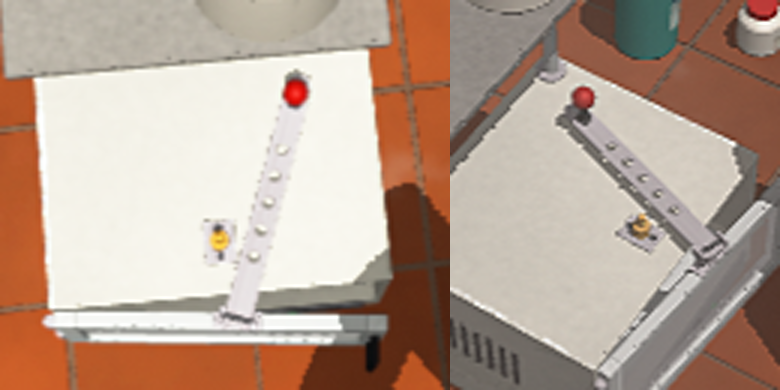

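The zoom confirms that the bar runs from the pin (zoom ~(237,317)) to the ball, to the right of the peg, with the door slightly ajar. The ball measures (0.614, -0.064, 0.225) and should be at height 0.224. The peg is at about (0.507, 0.010), and the roof is 279 mm wide against the 280 given. Cabinet yaw is about -1.2°.

```bash
cat >> h.py <<'E'
from scipy.spatial.transform import Rotation as Ro
def toolR(lean,psi,sgn=1):
    a,p=np.radians([lean,psi]); z=np.array([np.sin(a)*np.cos(p),np.sin(a)*np.sin(p),-np.cos(a)])
    y=sgn*np.array([-np.sin(p),np.cos(p),0]); return np.stack([np.cross(y,z),y,z],1)
def rel(r,P,R):
    "shift, rotvec in current tool axes to reach TCP position P, orientation R"
    s=r.sense(); C=np.array(s["ee_rot"]).reshape(3,3)
    return (C.T@(np.array(P)-s["tcp_pos"])).round(4), Ro.from_matrix(C.T@R).as_rotvec(degrees=True).round(2)
E
python3 - <<'E'
from h import *
from station import r
s=r.sense();print(np.array(s["ee_rot"]).round(3).tolist(),s["time_s"],s["gripper_width"])
b=np.array([.614,-.064,.225])
for sg in(1,-1):
    R=toolR(33,-20,sg);P=b-.12*R[:,2];print(P,rel(r,P,R),rel(r,[.45,-.12,.40],R))
E
```

```text
[[-0.947, -0.322, -0.001], [-0.322, 0.947, 0.002], [0.0, 0.002, -1.0]] 0.1 0.9989560092360394
[ 0.55258481 -0.0416467   0.32564047] (array([-0.5097,  0.4074, -0.1034]), array([ 11.26, -31.76,  37.65])) (array([-0.3873,  0.3664, -0.1778]), array([ 11.26, -31.76,  37.65]))
[ 0.55258481 -0.0416467   0.32564047] (array([-0.5097,  0.4074, -0.1034]), array([  40.44,   14.34, -136.32])) (array([-0.3873,  0.3664, -0.1778]), array([  40.44,   14.34, -136.32]))
```

The manual's scale: shifts go in units of 20 mm and turns go in units of 10 degrees. Converting my numbers, -0.18 m is -9, -0.05 m is -2.5, 4 degrees is 0.4.

Emit:
steer_hand(
  plan=[
    [[0.6, 0, 0, -2.5, 0, 0, 0], [0.6, 0, 0, -5, 0, 0, 0], [0.6, 0, 0, -7.5, 0, 0, 0], [0.6, -1.5, 1.5, -9, 0, 0, 0], [0.6, -3.25, 3.1, -9, 0, 0, 0], [0.6, -5, 4.75, -9, 0.2, -0.5, 0.6], [0.6, -6.75, 6.4, -9, 0.4, -1, 1.2], [0.6, -8.5, 8, -9, 0.6, -1.5, 1.8]],
  ],
)

```text
time_s: 0.9
tcp_pos: [0.3115, -0.384, 0.4024]
ee_rot: [[-0.961, 0.002, 0.275], [-0.014, 0.998, -0.058], [-0.274, -0.06, -0.96]]
wrist_force: [0.6, 0.3, 1.1]
gripper_width: 0.6
gripper_force: 0.0
```

```bash
python3 - <<'E'
from h import *
from station import r
R=toolR(33,-20);print(rel(r,[.45,-.12,.40],R))
E
```

```text
(array([-0.1363,  0.264 ,  0.025 ]), array([  5.15, -16.27,  19.57]))
```

Converted, 0.264 m is 13.2, 0.22 m is 11, 19.6 degrees is 1.96.

Emit:
steer_hand(
  plan=[
    [[0.6, -1.15, 2.2, 0.2, 0.09, -0.27, 0.33], [0.6, -2.3, 4.4, 0.4, 0.17, -0.54, 0.65], [0.6, -3.4, 6.6, 0.625, 0.26, -0.81, 0.98], [0.6, -4.5, 8.8, 0.85, 0.34, -1.08, 1.3], [0.6, -5.65, 11, 1.05, 0.43, -1.35, 1.63], [0.6, -6.8, 13.2, 1.25, 0.515, -1.63, 1.96], [0.6, -6.8, 13.2, 1.25, 0.515, -1.63, 1.96], [0.6, -6.8, 13.2, 1.25, 0.515, -1.63, 1.96]],
  ],
)

```text
time_s: 1.7
tcp_pos: [0.4479, -0.1171, 0.3979]
ee_rot: [[-0.794, 0.331, 0.51], [0.277, 0.944, -0.182], [-0.542, -0.003, -0.841]]
wrist_force: [0.2, 0.0, -0.1]
gripper_width: 0.599
gripper_force: 0.0
```

```bash
python3 - <<'E'
from h import *
from station import r
R=toolR(33,-20);b=np.array([.614,-.064,.225]);print(rel(r,b-.1*R[:,2],R),r.sense()["joints"])
c=r.capture("wrist");cv2.imwrite("pics/w1.png",c["pixels"][...,::-1]);np.savez("/tmp/w1.npz",**c)
E
```

```text
(array([-0.0232,  0.1061,  0.1204]), array([ 0.2 , -0.21,  0.65])) [  17.21048458  -16.9120941   -32.12089879   24.96767445  -50.30326187
 -138.42396272]
```

View pics/w1.png

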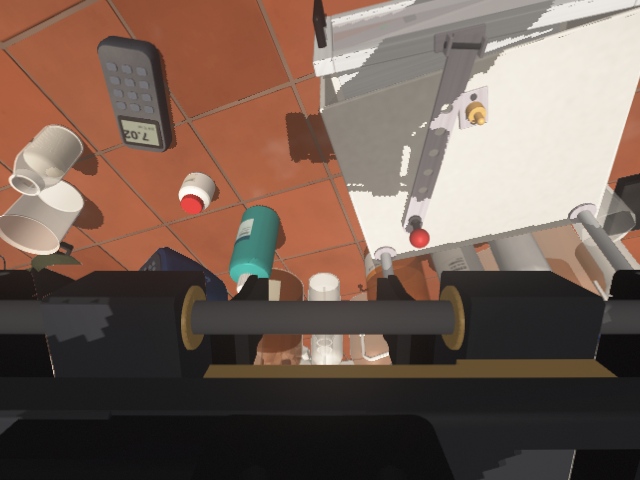

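The wrist view shows the ball at (420,238), the peg at (477,113) and the pin at about (462,45), with the bar running clear of the peg. I'll refine the ball and peg positions with this closer view.

```bash
python3 - <<'E'
from h import *
from station import r
s=dict(np.load("/tmp/scene.npz"));t=dict(np.load("/tmp/top.npz"));w=dict(np.load("/tmp/w1.npz"))
for k,bs,bt,bw,z in(("red",(300,215,328,242),(322,218,345,242),(400,220,440,255),.224),("brass",(320,260,348,282),(298,270,316,292),(460,95,495,130),.194)):
    c=[(x,blob(x,k,b)[0]) for x,b in((s,bs),(t,bt),(w,bw))]; print(k,blob(w,k,bw))
    for x,u in c: print(onz(x,u,z))
    for i,j in((0,1),(0,2),(1,2)): print(tri(ray(*c[i]),ray(*c[j])))
# peg shaft tip in the wrist view, pin
print(onz(w,(482,121),.204),onz(w,(462,43),.194))
R=toolR(33,-20);b=np.array([.614,-.064,.225]);print(rel(r,b-.1*R[:,2],R))
E
```

```text
red (array([419.42666667, 238.55111111]), array([411, 231,  18,  16, 225], dtype=int32))
[ 0.61385571 -0.06499944  0.224     ]
[ 0.61481767 -0.06382441  0.224     ]
[ 0.61413366 -0.06196732  0.224     ]
(array([ 0.61389005, -0.06396061,  0.22529521]), np.float64(0.0012671339019793208))
(array([ 0.61193689, -0.06235861,  0.22678858]), np.float64(0.0013452683979614634))
(array([ 0.61484686, -0.06289964,  0.22348634]), np.float64(0.0019031315668541736))
brass (array([475.84593023, 112.77616279]), array([466, 102,  20,  23, 344], dtype=int32))
[0.50355427 0.01497267 0.194     ]
[0.5058061  0.00986253 0.194     ]
[0.50084001 0.00962145 0.194     ]
(array([0.50685878, 0.0098334 , 0.18587836]), np.float64(0.00047307473510020497))
(array([0.50539473, 0.01119559, 0.18764045]), np.float64(0.0010933773162901113))
(array([0.50660438, 0.01085659, 0.18558258]), np.float64(0.0021605999855677134))
[0.50437714 0.01189708 0.204     ] [0.43767902 0.00153437 0.194     ]
(array([-0.0229,  0.107 ,  0.1203]), array([ 0.16, -0.25,  0.61]))
```

Emit:
steer_hand(
  plan=[
    [[0.6, -0.3, 1.35, 1.5, 0, 0, 0], [0.6, -0.575, 2.7, 3, 0, 0, 0.03], [0.6, -0.85, 4.05, 4.5, 0, 0, 0.06], [0.6, -1.15, 5.375, 6, 0, 0, 0.06], [0.6, -1.15, 5.375, 6, 0, 0, 0.06], [0.6, -1.15, 5.375, 6, 0, 0, 0.06]],
  ],
)

```text
time_s: 2.35
tcp_pos: [0.5631, -0.0496, 0.3094]
ee_rot: [[-0.789, 0.348, 0.507], [0.294, 0.937, -0.187], [-0.54, 0.002, -0.842]]
wrist_force: [-0.5, 0.3, 0.8]
gripper_width: 0.6
gripper_force: 0.0
```

```bash
python3 - <<'E'
from h import *
from station import r
R=toolR(33,-20);b=np.array([.6143,-.063,.2243]);print(rel(r,b+.019*R[:,2],R),r.sense()["joints"])
E
```

```text
(array([0.0015, 0.0052, 0.119 ]), array([-0.13, -0.32, -0.36])) [  19.38537436   -1.55464     -35.72357185   36.64969883  -35.2292801
 -156.32113431]
```

Converted, 0.119 m is 5.95, 0.112 m is 5.6.

Emit:
steer_hand(
  plan=[
    [[0.6, 0.075, 0.25, 1.5, 0, 0, 0], [0.6, 0.075, 0.25, 3, 0, 0, 0], [0.6, 0.075, 0.25, 4.25, 0, 0, 0], [0.6, 0.075, 0.25, 5, 0, 0, 0], [0.6, 0.075, 0.25, 5.6, 0, 0, 0], [0.6, 0.075, 0.25, 5.95, 0, 0, 0], [0.6, 0.075, 0.25, 5.95, 0, 0, 0]],
  ],
)

```text
time_s: 3.05
tcp_pos: [0.624, -0.0673, 0.2105]
ee_rot: [[-0.787, 0.349, 0.51], [0.294, 0.937, -0.187], [-0.543, 0.003, -0.84]]
wrist_force: [-0.4, 0.2, 0.2]
gripper_width: 0.604
gripper_force: 0.0
```

```bash
python3 - <<'E'
from h import *
from station import r
R=toolR(33,-20);b=np.array([.6143,-.063,.2243]);print(rel(r,b+.019*R[:,2],R),r.sense()["joints"])
c=r.capture("wrist");cv2.imwrite("pics/w2.png",c["pixels"][...,::-1])
E
```

```text
(array([0.0014, 0.0007, 0.0016]), array([-0.07, -0.12, -0.44])) [   7.40058269    9.54810942  -43.34917622   63.93911958  -16.21956519
 -176.9791842 ]
```

View pics/w2.png

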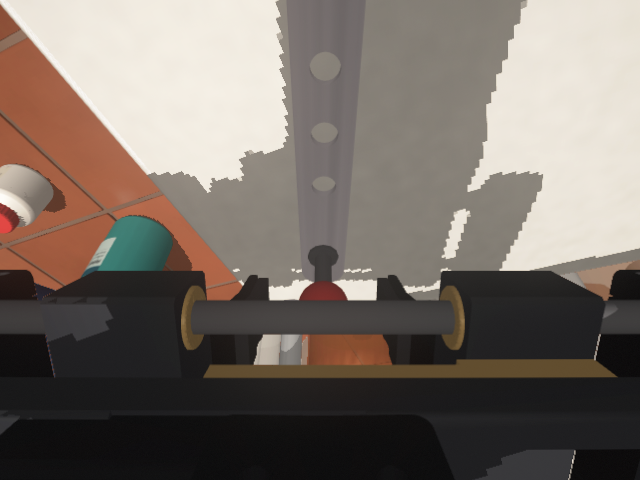

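The ball sits centred between the fingers, and the stem shows at (323,258). Joint 6 is at its limit, though, so before gripping I'll turn about the ball to a smaller lean and a heading nearer the final one.

```bash
python3 - <<'E'
from h import *
from station import r
b=np.array([.6143,-.063,.2243])
for l,p in((30,-17),(28.5,-13)):
    R=toolR(l,p);print(rel(r,b+.019*R[:,2],R))
E
```

```text
(array([0.0027, 0.0008, 0.0021]), array([-1.59,  2.92, -3.  ]))
(array([0.0032, 0.0014, 0.002 ]), array([-3.59,  4.43, -6.46]))
```

Emit:
steer_hand(
  plan=[
    [[0.6, 0.075, 0.025, 0.05, -0.09, 0.15, -0.16], [0.6, 0.135, 0.04, 0.1, -0.16, 0.29, -0.3], [0.6, 0.15, 0.05, 0.1, -0.26, 0.37, -0.47], [0.6, 0.16, 0.07, 0.1, -0.36, 0.44, -0.64], [0.6, 0.16, 0.07, 0.1, -0.36, 0.44, -0.64], [0.6, 0.16, 0.07, 0.1, -0.36, 0.44, -0.64]],
  ],
)

```text
time_s: 3.7
tcp_pos: [0.6235, -0.0631, 0.2076]
ee_rot: [[-0.856, 0.224, 0.466], [0.198, 0.975, -0.106], [-0.478, 0.002, -0.878]]
wrist_force: [-0.3, 0.3, -0.6]
gripper_width: 0.596
gripper_force: 0.0
```

```bash
python3 - <<'E'
from h import *
from station import r
b=np.array([.6143,-.063,.2243])
R=toolR(28.5,-13);print(rel(r,b+.019*R[:,2],R),r.sense()["joints"])
E
```

```text
(array([-0.0001, -0.0019,  0.    ]), array([0.11, 0.04, 0.01])) [  12.40662775   10.63656894  -34.84552023   33.46661556  -21.63669716
 -144.20314959]
```

Converted, -0.001 m is -0.05.

Emit:
steer_hand(
  plan=[
    [[0.6, 0, -0.05, 0, 0, 0, 0], [0, 0, -0.05, 0, 0, 0, 0], [0, 0, -0.05, 0, 0, 0, 0], [0, 0, -0.05, 0, 0, 0, 0], [0, 0, -0.05, 0, 0, 0, 0], [0, 0, -0.05, 0, 0, 0, 0], [0, 0, -0.05, 0, 0, 0, 0], [0, 0, -0.05, 0, 0, 0, 0]],
  ],
)

```text
time_s: 4.5
tcp_pos: [0.6231, -0.0642, 0.2063]
ee_rot: [[-0.857, 0.223, 0.464], [0.197, 0.975, -0.106], [-0.476, 0.001, -0.879]]
wrist_force: [0.2, 0.1, -0.8]
gripper_width: 0.229
gripper_force: 30.0
```

```bash
python3 - <<'E'
from h import *
from station import r
s=r.sense();C=np.array(s["ee_rot"]);print(s["gripper_width"]*87,s["gripper_force"],s["wrist_force"],s["moment"],"grasp pt",s["tcp_pos"]-.019*C[:,2],s["tcp_pos"])
E
```

```text
19.91388085237446 29.98067568987608 [ 0.23390456  0.11883387 -0.7877513 ] [ 0.183641    0.99167765 -0.03309707] grasp pt [ 0.61432636 -0.06220276  0.2230089 ] [ 0.62314437 -0.06421276  0.20629955]
```

```bash
cat >> h.py <<'E'
PEG=np.array([.506,.0105]); YAW=-1.2; B0=np.array([.6143,-.0625,.2243])
def cab(x,y):
    a=np.radians(YAW); return PEG+np.array([[np.cos(a),-np.sin(a)],[np.sin(a),np.cos(a)]])@(np.array([x+77,y+2])/1e3)
def pin(th): return cab(-127-150*np.sin(th),138-150*np.cos(th))
def ball(th,head,phi,off=0):
    "head: world heading of bar in deg"
    h=np.radians(head); d=.185*np.cos(phi)-.034*np.sin(phi)
    p=pin(th)+d*np.array([np.cos(h),np.sin(h)]); return np.r_[p,.190+.185*np.sin(phi)+.034*np.cos(phi)]
E
python3 - <<'E'
from h import *
from station import r
from scipy.optimize import brentq
th0=brentq(lambda t:np.linalg.norm(pin(t)-B0[:2])-.185,0,.5); thf=brentq(lambda t:np.linalg.norm(pin(t)-PEG)-.12,.3,.6)
hd=lambda a,b:np.degrees(np.arctan2(*(b-a)[::-1]))
h0=hd(pin(th0),B0[:2]);hf=hd(pin(thf),PEG);print(th0,pin(th0),h0,thf,pin(thf),hf)
s=r.sense();C=np.array(s["ee_rot"]);G=s["tcp_pos"]-.019*C[:,2]
for a in((thf,h0,0.02),(thf,h0,.18),(thf,hf,.18),(thf,hf,0)):
    b=ball(*a);d=b-B0;print(a,b.round(4),d.round(4),(C.T@d).round(4))
E
```

```text
0.09812723473820179 [0.4411244  0.00257851] -20.595964202515383 0.4838798941142 [0.38639491 0.02022746] -4.649623529396044
(0.4838798941142, np.float64(-20.595964202515383), 0.02) [ 0.5589 -0.0446  0.2277] [-0.0554  0.0179  0.0034] [ 0.0494  0.0051 -0.0306]
(0.4838798941142, np.float64(-20.595964202515383), 0.18) [ 0.5511 -0.0417  0.2566] [-0.0632  0.0208  0.0323] [ 0.0429  0.0062 -0.0599]
(0.4838798941142, np.float64(-4.649623529396044), 0.18) [0.5617 0.006  0.2566] [-0.0526  0.0685  0.0323] [ 0.0432  0.055  -0.06  ]
(0.4838798941142, np.float64(-4.649623529396044), 0) [0.5708 0.0052 0.224 ] [-0.0435  0.0677 -0.0003] [ 0.0508  0.0563 -0.0271]
```

Next, draw the door out flat (with a hair of lift), then lift.

Converted, 0.0494 m is 2.47, 0.041 m is 2.05.

Emit:
steer_hand(
  plan=[
    [[0, 0.3, 0.03, -0.3, 0, 0, 0], [0, 0.7, 0.07, -0.5, 0, 0, 0], [0, 1.15, 0.12, -0.725, 0, 0, 0], [0, 1.6, 0.165, -0.975, 0, 0, 0], [0, 2.05, 0.21, -1.275, 0, 0, 0], [0, 2.47, 0.255, -1.53, 0, 0, 0], [0, 2.47, 0.255, -1.53, 0, 0, 0]],
  ],
)

```text
time_s: 5.2
tcp_pos: [0.5661, -0.0461, 0.2097]
ee_rot: [[-0.857, 0.223, 0.464], [0.197, 0.975, -0.106], [-0.476, 0.001, -0.88]]
wrist_force: [-0.0, 0.9, -2.0]
gripper_width: 0.224
gripper_force: 30.0
```

Emit:
steer_hand(
  plan=[
    [[0, -0.075, 0.015, -0.4, 0, 0, 0], [0, -0.15, 0.03, -0.75, 0, 0, 0], [0, -0.25, 0.05, -1.15, 0, 0, 0], [0, -0.325, 0.055, -1.465, 0, 0, 0], [0, -0.325, 0.055, -1.465, 0, 0, 0]],
  ],
)

```text
time_s: 5.7
tcp_pos: [0.5606, -0.0429, 0.2401]
ee_rot: [[-0.856, 0.223, 0.466], [0.197, 0.975, -0.105], [-0.478, 0.002, -0.878]]
wrist_force: [-0.5, -0.1, -1.2]
gripper_width: 0.231
gripper_force: 30.0
```

```bash
python3 - <<'E'
from h import *
from station import r
s=r.sense();C=np.array(s["ee_rot"]);print(s["tcp_pos"]-.019*C[:,2],s["gripper_width"],s["wrist_force"],s["moment"],s["joints"])
w=r.capture("wrist");t=r.capture("top");np.savez("/tmp/w2.npz",**w);np.savez("/tmp/t2.npz",**t)
cv2.imwrite("pics/m1.png",np.hstack([w["pixels"][:300,200:560],cv2.resize(t["pixels"][210:330,235:379],None,fx=2.5,fy=2.5)])[...,::-1])
E
```

```text
[ 0.55173621 -0.04093896  0.25676025] 0.23119988356671026 [-0.46445349 -0.11813165 -1.17909243] [ 0.09050085  0.87348276 -0.01859104] [  17.45539295    2.3344869   -39.11084144   31.95597345  -26.95737658
 -146.32049093]
```

View pics/m1.png

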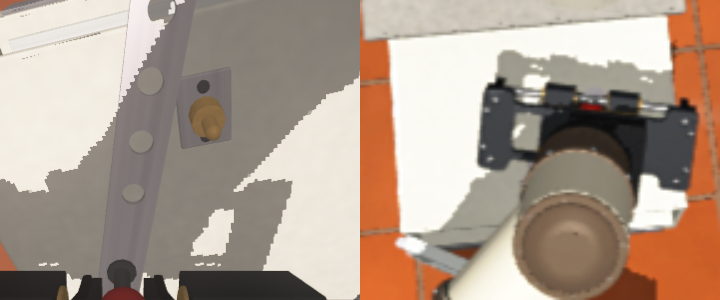

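The wrist view shows the gripped ball with the bar lifted. Hole 1 is at (333,192), hole 2 at (341,141) and hole 3 at (350,81), with the peg beside it at about (410,125). The door has swung open. I'll check hole 2 against the model.

```bash
python3 - <<'E'
from h import *
from station import r
w=dict(np.load("/tmp/w2.npz"))
hf=np.radians(-20.6);phi=.18
for L,u in((143,(333,192)),(120,(341,141)),(97,(350,81))):
    z=.190+L/1e3*np.sin(phi)+.004; d=L/1e3*np.cos(phi)-.004*np.sin(phi)
    print(L,onz(w,u,z).round(4),(pin(.484)+d*np.array([np.cos(hf),np.sin(hf)])).round(4))
print("peg tip",onz(w,(411,131),.203), "foot plate holes mid",onz(w,((203+409-6)/2+100,112),.18))
s=r.sense();C=np.array(s["ee_rot"]);G=s["tcp_pos"]-.019*C[:,2]
for sw in (.5,1):
  b=ball(.484,-20.6+sw*15.95,.18);R=Ro.from_euler('z',16*sw,degrees=True).as_matrix()@C
  off=G-ball(.484,-20.6,.18);print(off,rel(r,b+.019*R[:,2],R))
E
```

```text
143 [ 0.5164 -0.0273  0.2196] [ 0.5174 -0.029 ]
120 [ 0.4956 -0.0196  0.2155] [ 0.4962 -0.0211]
97 [ 0.4748 -0.012   0.2114] [ 0.475  -0.0131]
peg tip [0.50402876 0.01037663 0.203     ] foot plate holes mid [0.5051205  0.01067476 0.18      ]
[ 0.0004821   0.00050795 -0.00079559] (array([-0.0014,  0.0251, -0.0001]), array([-3.82,  0.01, -7.03]))
[ 0.0004821   0.00050795 -0.00079559] (array([ 0.0005,  0.0507, -0.0011]), array([ -7.63,   0.02, -14.06]))
```

Converted, -0.0008 m is -0.04, 0.0507 m is 2.535, -2 degrees is -0.2.

Emit:
steer_hand(
  plan=[
    [[0, -0.03, 0.35, 0, -0.11, 0, -0.2], [0, -0.06, 0.8, 0, -0.24, 0, -0.45], [0, -0.07, 1.25, 0, -0.38, 0, -0.7], [0, -0.04, 1.7, -0.025, -0.51, 0, -0.95], [0, 0, 2.15, -0.05, -0.65, 0, -1.2], [0, 0.025, 2.535, -0.055, -0.76, 0, -1.4], [0, 0.025, 2.535, -0.055, -0.76, 0, -1.4]],
  ],
)

```text
time_s: 6.5
tcp_pos: [0.5706, 0.0066, 0.2391]
ee_rot: [[-0.878, -0.053, 0.475], [-0.046, 0.999, 0.026], [-0.476, 0.001, -0.879]]
wrist_force: [0.2, 0.7, -0.7]
gripper_width: 0.231
gripper_force: 30.0
```

```bash
python3 - <<'E'
from h import *
from station import r
s=r.sense();C=np.array(s["ee_rot"]);print(s["tcp_pos"]-.019*C[:,2],ball(.484,-4.65,.18),s["wrist_force"],s["moment"],s["joints"])
w=r.capture("wrist");np.savez("/tmp/w3.npz",**w)
cv2.imwrite("pics/m2.png",cv2.resize(w["pixels"][:290,200:480],None,fx=2,fy=2)[...,::-1])
E
```

```text
[0.56158196 0.00605361 0.25578928] [0.56172417 0.00597423 0.25657116] [ 0.1662829   0.72015782 -0.7456517 ] [-0.03997355  0.96009304 -0.00377587] [  20.65679024    3.16641491  -34.3434722    18.76942256  -26.41133042
 -122.59088559]
```

View pics/m2.png

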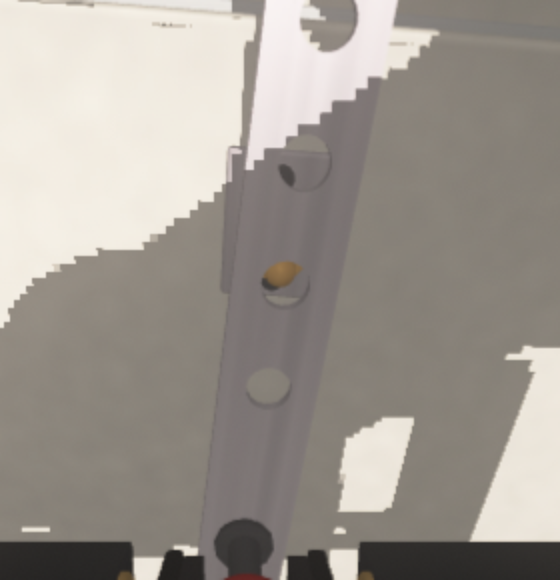

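Through hole 2 at pixel (342,142) the brass peg tip shows at about (341,135), so it's nearly in line. I'll compute the plan offset.

```bash
python3 - <<'E'
from h import *
from station import r
w=dict(np.load("/tmp/w3.npz"));h=np.radians(-4.65);phi=.18
for L,u in((143,(334.3,193)),(120,(342.5,142)),(97,(352.5,81))):
    z=.194+L/1e3*np.sin(phi); d=L/1e3*np.cos(phi)-.004*np.sin(phi)
    print(L,onz(w,u,z).round(4),(pin(.484)+d*np.array([np.cos(h),np.sin(h)])).round(4))
for v in(134,135.5):
  for z in(.201,.204): print("peg",v,z,onz(w,(341,v),z))
s=r.sense();C=np.array(s["ee_rot"])
for dx,dy in((0,0),(-.001,0),(0,.001)):
  for phi in(.1,0): print(phi,(C.T@(ball(.484,-4.65,phi)+[dx,dy,0]-ball(.484,-4.65,.18))).round(4))
E
```

```text
143 [0.5239 0.01   0.2196] [0.5259 0.0089]
120 [0.5019 0.0118 0.2155] [0.5033 0.0107]
97 [0.4794 0.0136 0.2114] [0.4808 0.0126]
peg 134 0.201 [0.5052451  0.01201776 0.201     ]
peg 134 0.204 [0.50384267 0.01177528 0.204     ]
peg 135.5 0.201 [0.50594465 0.01207943 0.201     ]
peg 135.5 0.204 [0.50452815 0.0118357  0.204     ]
0.1 [ 0.0026 -0.0006  0.0148]
0 [ 0.0076 -0.0012  0.0329]
0.1 [ 0.0035 -0.0006  0.0143]
0 [ 0.0085 -0.0012  0.0324]
0.1 [0.0026 0.0003 0.0148]
0 [ 0.0076 -0.0002  0.0329]
```

Converted, 0.015 m is 0.75, 0.0022 m is 0.11.

Emit:
steer_hand(
  plan=[
    [[0, 0.035, -0.01, 0.2, 0, 0, 0], [0, 0.07, -0.02, 0.475, 0, 0, 0], [0, 0.11, -0.03, 0.75, 0, 0, 0], [0, 0.14, -0.035, 0.9, 0, 0, 0], [0, 0.14, -0.035, 0.9, 0, 0, 0]],
  ],
)

```text
time_s: 7.05
tcp_pos: [0.5762, 0.0056, 0.2212]
ee_rot: [[-0.879, -0.052, 0.474], [-0.046, 0.999, 0.025], [-0.475, 0.001, -0.88]]
wrist_force: [-0.4, -0.3, -0.1]
gripper_width: 0.232
gripper_force: 30.0
```

```bash
python3 - <<'E'
from h import *
from station import r
s=r.sense();C=np.array(s["ee_rot"]);print(s["tcp_pos"]-.019*C[:,2],s["wrist_force"],s["moment"])
w=r.capture("wrist");np.savez("/tmp/w4.npz",**w)
cv2.imwrite("pics/m3.png",cv2.resize(w["pixels"][:290,200:480],None,fx=2,fy=2)[...,::-1])
E
```

```text
[0.5671995  0.00508459 0.23792591] [-0.3964201  -0.26528797 -0.10592536] [0.0475641  1.20976477 0.01606824]
```

View pics/m3.png

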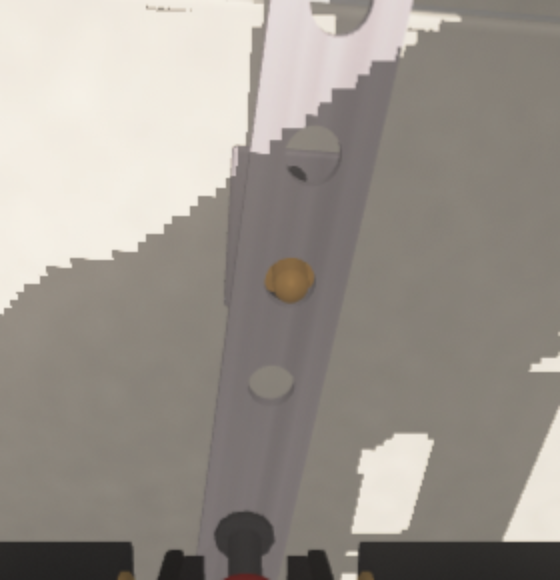

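The brass tip now fills hole 2 at crop (290,280) with almost no force, so I'll lower it the rest of the way.

Converted, 0.0039 m is 0.195, 0.0145 m is 0.725.

Emit:
steer_hand(
  plan=[
    [[0, 0.05, 0, 0.2, 0, 0, 0], [0, 0.1, 0, 0.4, 0, 0, 0], [0, 0.15, 0, 0.575, 0, 0, 0], [0, 0.195, 0, 0.725, 0, 0, 0], [0, 0.195, 0, 0.725, 0, 0, 0]],
  ],
)

```text
time_s: 7.6
tcp_pos: [0.5801, 0.0061, 0.2074]
ee_rot: [[-0.878, -0.053, 0.476], [-0.046, 0.999, 0.026], [-0.476, 0.001, -0.879]]
wrist_force: [-0.1, 0.6, -0.1]
gripper_width: 0.229
gripper_force: 30.0
```

```bash
python3 - <<'E'
from h import *
from station import r
s=r.sense();C=np.array(s["ee_rot"]);print(s["tcp_pos"]-.019*C[:,2],s["wrist_force"],s["moment"],s["joints"])
w=r.capture("wrist");np.savez("/tmp/w5.npz",**w)
cv2.imwrite("pics/m4.png",cv2.resize(w["pixels"][:290,200:480],None,fx=2,fy=2)[...,::-1])
E
```

```text
[0.57109143 0.00558705 0.22413175] [-0.07693339  0.57071506 -0.06695488] [-0.04392528  0.92883521 -0.02830162] [  19.60416484    6.10068188  -37.34257419   22.62116177  -20.56711964
 -126.0049529 ]
```

View pics/m4.png

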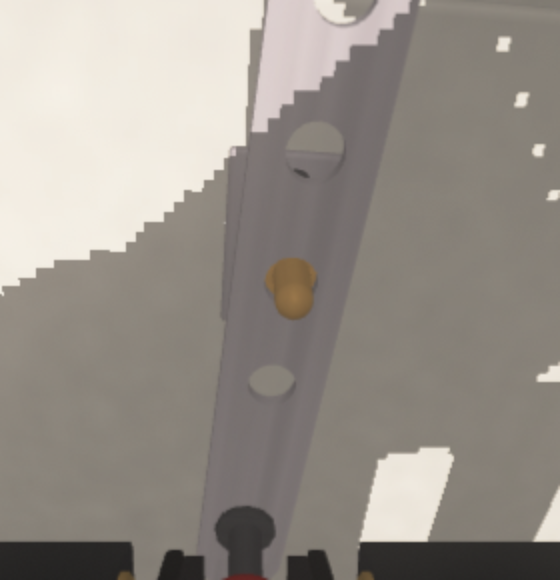

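The peg now stands well up through hole 2 at crop (293,290). Next I'll settle the last millimetre, open, and back straight off along the tool axis.

Emit:
steer_hand(
  plan=[
    [[0, 0.02, 0, 0.04, 0, 0, 0], [0.5, 0.02, 0, 0.04, 0, 0, 0], [0.5, 0.02, 0, 0.04, 0, 0, 0], [0.5, 0.02, 0, 0.04, 0, 0, 0], [0.5, 0.02, 0, 0.04, 0, 0, 0], [0.5, 0.02, 0, 0.04, 0, 0, 0], [0.5, 0.02, 0, 0.04, 0, 0, 0]],
  ],
)

```text
time_s: 8.35
tcp_pos: [0.58, 0.0061, 0.2067]
ee_rot: [[-0.878, -0.053, 0.476], [-0.046, 0.999, 0.026], [-0.476, 0.001, -0.879]]
wrist_force: [-0.6, -0.4, -0.4]
gripper_width: 0.494
gripper_force: 0.0
```

Emit:
steer_hand(
  plan=[
    [[0.5, 0, 0, -0.75, 0, 0, 0], [0.5, 0, 0, -2, 0, 0, 0], [0.5, 0, 0, -3.5, 0, 0, 0], [0.5, 0, 0, -5, 0, 0, 0], [0.5, 0, 0, -6.5, 0, 0, 0], [0.5, 0, 0, -8, 0, 0, 0], [0.5, 0, 0, -8, 0, 0, 0]],
  ],
)

```text
time_s: 9.05
tcp_pos: [0.5045, 0.0023, 0.3527]
ee_rot: [[-0.874, -0.054, 0.484], [-0.045, 0.999, 0.029], [-0.485, 0.003, -0.875]]
wrist_force: [0.9, -0.1, 1.2]
gripper_width: 0.502
gripper_force: 0.0
```

```bash
python3 - <<'E'
from h import *
from station import r
s=r.sense();print(s["wrist_force"],s["joints"])
w=r.capture("wrist");t=r.capture("scene")
for n,c,bx in(("w",w,(280,150,420,300)),("s",t,(290,205,360,270))):
    try:
        u,_=blob(c,"red",bx); print(n,u,onz(c,u,.224))
    except Exception as e: print(n,e)
cv2.imwrite("pics/m5.png",np.hstack([w["pixels"][:300,160:520],cv2.resize(t["pixels"][195:325,250:406],None,fx=2.3,fy=300/130)])[...,::-1])
E
```

```text
[ 0.94905131 -0.12044241  1.23538216] [  24.69250791   -9.31815557  -27.96404192   14.39125658  -44.95885461
 -119.48693762]
w [320.7 235.1] [0.57883406 0.00591192 0.224     ]
s [314.66666667 247.66666667] [ 0.57374597 -0.00358081  0.224     ]
```

View pics/m5.png

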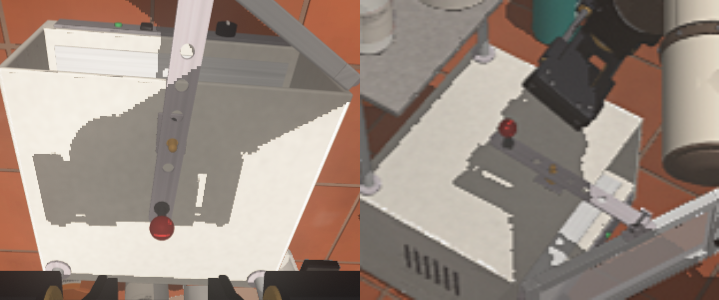

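The wrist view shows the bar lying through the peg at hole 2, at crop (172,145), with the ball at (161,228). The door is ajar and the gripper is clear. Before handing in, I'll check from depth that the bar lies flat.

```bash
python3 - <<'E'
from h import *
from station import r
for n,pts in(("wrist",[(329,158),(331,152),(334,132),(337,112),(340,92),(345,65),(321,228)]),("scene",[(314,250)])):
    c=r.capture(n);T=c["world_from_camera"]
    for u in pts:
        p=cv2.undistortPoints(np.array([[u]],float),c["K"],c["distortion"])[0,0];z=c["z_map"][u[1],u[0]]
        print(n,u,(T[:3,:3]@(z*np.array([p[0],-p[1],-1]))+T[:3,3]).round(4))
E
```

```text
wrist (329, 158) [0.514  0.0089 0.194 ]
wrist (331, 152) [0.5033 0.0096 0.2037]
wrist (334, 132) [0.4914 0.0114 0.1936]
wrist (337, 112) [0.4757 0.0125 0.1931]
wrist (340, 92) [0.4675 0.0147 0.1743]
wrist (345, 65) [0.4424 0.0153 0.1937]
wrist (321, 228) [0.5603 0.0047 0.2287]
scene (314, 250) [0.5653 0.0127 0.2369]
```

The bar's top is at 0.194 along its length, so it lies flat on the foot, and the peg tip stands at 0.204 through hole 2. Handing in.

```bash
python3 -c "
from station import r
print(r.finish_job())"
```

```text
the job is handed in; nothing more can be done
None
```

The stay's second hole is over the brass peg with the bar flat on its foot, the door is held ajar, the gripper is open and clear, and the job was handed in after about 9 s of the 42 s allowed; the hand-in gave no verdict.

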